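# Seat a lens barrel in a V-block jig and hold it down for the strap

### The job

Mount the metal lens barrel in the alignment jig: lay it along the V-block with its rear neck over the spring clip, push it straight down past the clip's sprung jaw until the jaw snaps shut over the neck and the barrel lies on both faces of the V. Then keep it pressed down onto both faces with a light, steady push of about 10 N so that I can fit the clamp strap: finish while holding it pressed like that, do not let go. Leave the other things on the bench where they are.

Things in the scene. Friction and masses are not known exactly. Their poses are not given: they have to be found in the camera images.
- lens_barrel: lens barrel: turned bare-metal tube, loose, lying on the bench, about 0.12 kg. Origin on its axis (13 mm up as it lies), x along the axis, out through the lens. Along x: tube 26 mm diameter from -40 to 40 mm; black lens end 23 mm, 40 to 48; neck groove 12 mm, -58 to -40; flange 20 mm, -68 to -58; black stub 10 mm, -80 to -68. Grip the tube's middle: seated, it hangs free between the V lands
- barrel_neck (a point): centre of the barrel's neck groove, on the axis, 49 mm behind the barrel's origin
- lens_face (a point): centre of the barrel's lens end, on the axis, 48 mm ahead of the barrel's origin
- jig: alignment jig, bolted down: grey plate 164 x 86 x 10 mm (x -98 to 66 mm), steel V-block, dark spring clip. Origin on the bench under the V-block's middle; x along the V away from the clip, y to the left face. Two lands with a 90 degree V, each 14 mm long (x 25 to 39 mm either side), 50 wide, tops 53 above the bench; the 50 mm between is free down to a bridge 24 high (its screw heads 26)
- v_seat (a point): where the barrel's origin comes to lie when it rests on both faces of the V: on the V's axis, midway between the lands, 56 mm above the bench; axes as the jig's
- clip_mouth (a point): where the neck's centre lies in the clip: 49 mm from v_seat towards jig -x, 56 mm above the bench. The fork is 10 mm thick along x (the 18 mm long neck has 4 mm play either way), its floor 2 mm below the seated neck; fixed prong on +y (inner face 7 mm from the axis, flared above, top 68 mm above the bench), sprung jaw on -y
- v_left: the V faces on the jig's +y side (one on each land), sloping up outward at 45 degrees; origin and axes are the jig's
- v_right: the V faces on the jig's -y side, likewise; origin and axes are the jig's
- clip_jaw (a joint): the clip's sprung jaw, hinged low on the -y side: 0 rad shut (springs back by itself), up to 0.45 swung outward. Its nose ends 2 mm short of the axis; its sloped top (67 to 83 mm above the bench, jaw top 85) is the lead-in. Pushed down level, the neck meets it about 20 mm above the seat, opens it to about 0.08 rad with 2 to 5 N, and it snaps shut about 4 mm above the seat
- flux_syringe: bystander: white flux syringe with green plunger, 142 mm long (its y), 18 mm high, lying loose; origin at the centre of its underside
- flux_vial: bystander: small glass vial with white cap, 27 mm diameter, 68 mm high, standing loose; origin at the centre of its underside
- component_reel: bystander: flat pale component reel, 87 mm diameter, 11 mm high, lying loose; origin at the centre of its underside

How it is judged (in metres and radians):
On the way:
1. the barrel's neck, held over the clip, has sprung the jaw open (value of joint clip_jaw above 0.04 rad and distance between barrel_neck and clip_mouth below 0.03 m).
At the end, for the whole second after the job is handed in: Fingers still pushing the barrel down: 1.5 to 25 N on the left and on the right V face each, barrel axis within 1.5 mm and 0.03 rad of the V's axis, neck centre within 6 mm of the clip's, jaw shut over it (under 0.03 rad), at rest (contact force between v_left and lens_barrel between 1.5 and 25 N and contact force between v_right and lens_barrel between 1.5 and 25 N and contact force between the fingers and lens_barrel above 3 N and y of lens_barrel in the frame of v_seat between -0.0015 and 0.0015 m and z of lens_barrel in the frame of v_seat between -0.0015 and 0.0015 m and angle between the x axis of lens_barrel and the x axis of jig, either way round below 0.03 rad and distance between barrel_neck and clip_mouth below 0.006 m and value of joint clip_jaw below 0.03 rad and linear speed of lens_barrel below 0.01 m/s); the arm keeps its last pose, push and grip.
It fails at once if the flux syringe is knocked more than 3 cm away (distance of flux_syringe from where it was at the start of the episode above 0.03 m).
It fails at once if the flux vial is knocked more than 3 cm away (distance of flux_vial from where it was at the start of the episode above 0.03 m).
It fails at once if the component reel is knocked more than 3 cm away (distance of component_reel from where it was at the start of the episode above 0.03 m).
It also fails if it takes over 48 s, if anything falls off the work surface, if the arm or the gripper's body presses on something with over 40 N, if the wrist force passes 120 N, or if a joint passes its speed limit or range.

### The arm

A 6-joint arm with a two-finger parallel gripper is mounted at the origin on a cart in front of the work surface, level with it; the furniture and walls round the work are solid. World frame = base frame: x ahead of the robot, y to its left, z up, the work surface at z = 0. Lengths are in m, angles in degrees, forces in N, time in s.
With the tool pointing down it reaches from about 0.35 to 0.775 m from the base axis. Payload 7.3 kg.
Tool frame: the origin (TCP) lies midway between the tips of the shut fingers; the grasp point (between the pads) lies 19 mm behind it; z points along the fingers, y is the line along which they close (so a half turn about z gives the same grasp; the last joint's range is limited). The gripper opens to 92 mm and grips with 3 to 60 N. Pads are 19 mm wide; open, the fingers measure 130 mm over their backs; the gripper's body (75 mm by 190 mm) begins 47 mm behind the grasp point.
Start: joints at [65.718, 19.595, 87.324, -0, 73.075, -8.365], TCP at [0.144, 0.505, 0.227] pointing down, gripper open.
Joint ranges: [-145.02, 145.02], [-44.19, 115.74], [2.07, 154.8], [-57.11, 237.11], [16.16, 152.29], [-177.93, 177.93]. Speed limits (degrees/s): [147.25, 147.25, 180, 180, 180, 180].

### API

Orientations are given as a 3x3 rotation matrix whose columns are the frame's x, y, z axes.
In Python, from bench import manip gives the robot as it stands. The module is installed in compiled form; this text tells all that it offers.
- The arm moves only by the tool send_rows, never from a script. Its argument "increments" is a list of rows, each a list of 5 numbers: the shift along the tool's x, y, z in m, then the turn about the tool's z in rad, then the opening, from 0 (shut) to 1 (fully open). In form: [[dx, dy, dz, yaw, fingers], ...]. A call has 1 to 20 rows; each row shifts and turns the commanded pose from where the row before left it, along the tool's axes as they then stand; what a row does not reach is not made up. A row lasts 1/10 s, in which the tool goes at most 50 mm and 8.59 degrees, less where a joint would pass 70% of its speed; a pose out of reach is approached as far as the arm can. A call with a gripper value outside its range is refused whole. The fingers move at their own pace and stop on an object; "squeeze" is the grip in N (left out, the last holds). Time passes only in rows, so rows that do not move let the fingers close. It gives the time, the measured TCP pose, the force, the opening and the grip force at its end, in the units of the state.
- manip.observe(): the state, without advancing time (a new reading comes with each control period).
- manip.grab_frame(name): name is "side" or "top" or "wrist"; returns the picture (420x560x3 uint8, red, green, blue); there is no depth.
- manip.camera_params(name): a dict with "fx", "fy", "cx", "cy" (pixels), "R" (3x3) and "t" (3): a world point X has camera coordinates R X + t. Camera axes: x right, y down, z forward; pixel columns grow to the right and rows downward; lengths in m; the calibration is good to about 2 mm. A picture is of the moment at which its call begins: read the wrist's pose just before it. camera_params takes no time and is no camera call; for the wrist camera it gives the pose at the moment of the call.
- manip.finish_job(): hands the job in; it is judged then, once.
The state is a dict: "t": time; "joints": joint angles; "dq": joint speeds; "tau": joint torques, N m; "eef_pos": TCP position; "eef_rot": TCP orientation; "wrist_force": force on the tool from outside, world axes, zero at the start; "wrist_torque": the same for the moment, N m; "grip_width": opening from 0.0 (shut) to 1.0 (fully open); "gripper_force": force on a finger pad.
Only numpy, scipy, OpenCV 4.12 (cv2) and the standard library are available. Lean on these libraries where they do the work, as an engineer would, in place of code of your own. Each camera call takes 0.05 s, during which the arm holds its last target. There are 200 camera calls.

## Working session

There is one attempt and no reset: what is moved stays moved. The work goes in short steps, Python scripts to look and compute and a tool call to move; the robot and the scene stay as the last step left them, time stands still between calls to the robot, and variables do not carry over. Pictures are saved under pics/ and viewed, at most 10 in all, crops included, and the job is handed in when it is done.

Besides the shell and the picture viewer there is one more tool, called by a JSON object that holds its "api" and its "payload", one argument or row to a line. send_rows: Moves the arm, as the interface text tells. Its arguments: {"type":"object","properties":{"increments":{"type":"array","items":{"type":"array","items":{"type":"number"}}},"squeeze":{"type":"number"}},"required":["increments"]}

```bash
mkdir -p pics
python3 - <<'E'
from bench import manip
import cv2, json, numpy as np
s=manip.observe(); print(s['eef_pos'],s['eef_rot'],s['grip_width'],s['wrist_force'])
P={}
for n in ['side','top','wrist']:
    P[n]={k:np.array(v).tolist() for k,v in manip.camera_params(n).items()}
    cv2.imwrite(f'pics/{n}0.png',manip.grab_frame(n)[:,:,::-1])
    print(n,np.round(P[n]['R'],3).tolist(),np.round(P[n]['t'],3),P[n]['fx'])
json.dump(P,open('cam0.json','w'))
E
```

```text
[0.14380751 0.50450611 0.22605807] [[-9.61647161e-01  2.74288797e-01 -6.26572004e-04]
 [ 2.74289419e-01  9.61646212e-01 -1.37046205e-03]
 [ 2.26638205e-04 -1.48976302e-03 -9.99998865e-01]] 1.0012383242740734 [0.45676385 0.62732833 0.12510298]
side [[-0.926, -0.377, -0.005], [-0.222, 0.554, -0.803], [0.305, -0.742, -0.596]] [0.516 0.214 0.856] 535.0147758226884
top [[-0.022, -0.999, -0.035], [-0.997, 0.024, -0.069], [0.07, 0.034, -0.997]] [-0.023  0.561  0.89 ] 404.87122383880774
wrist [[0.275, 0.961, -0.002], [0.922, -0.264, 0.285], [0.274, -0.08, -0.958]] [-0.524 -0.033  0.391] 298.4511271259971
```

View pics/top0.png

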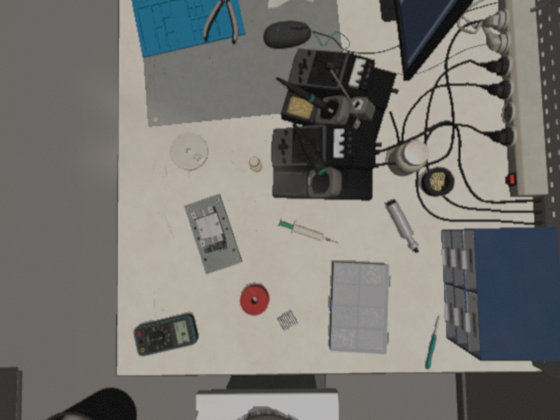

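View pics/side0.png

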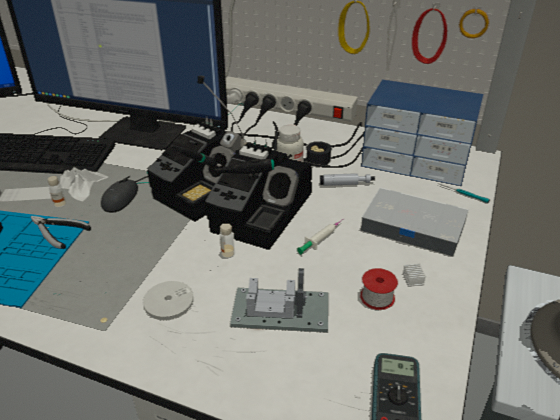

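Top view: barrel at about (402,225), jig at (213,233), syringe at (308,231), vial at (255,163) and reel at (188,151). The side view shows the clip at the jig's right end (301,285). I'll enlarge the barrel and jig.

Run:
```python
import cv2, numpy as np
t=cv2.imread('pics/top0.png'); s=cv2.imread('pics/side0.png')
def c(im,x,y,w,h): return cv2.resize(im[y:y+h,x:x+w],(400,300),interpolation=cv2.INTER_CUBIC)
o=np.vstack([np.hstack([c(t,362,195,80,60),c(t,163,188,120,90)]),np.hstack([c(s,307,150,80,60),c(s,220,250,120,90)])])
cv2.imwrite('pics/comp.png',o)
```

```text
(no output)
```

View pics/comp.png

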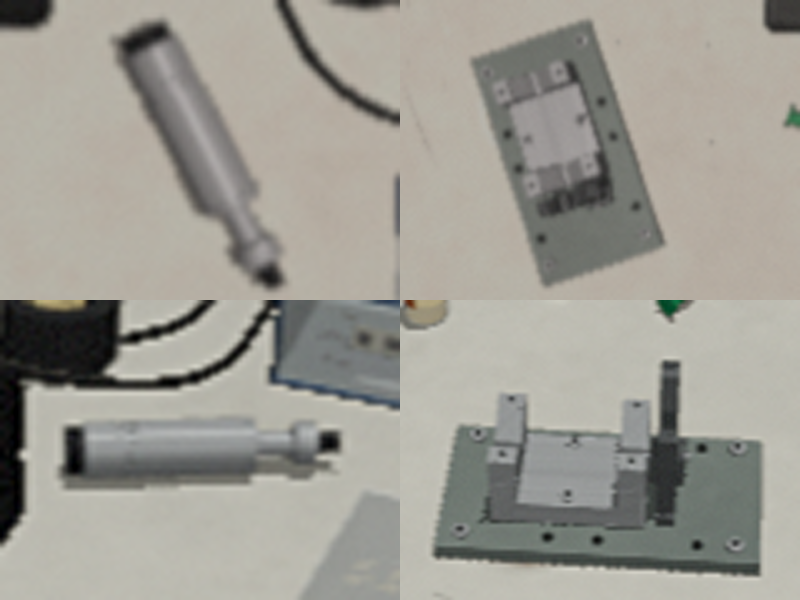

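The barrel's lens end is at top pixel (390.4,201) and its stub end at (416.4,251.8). Jig plate corners are at crop (472,60), (590,20), (664,243) and (545,286), with the clip toward the lower image end.

```bash
cat > h.py <<'E'
import numpy as np, json
def ray(c,uv,z):
    R=np.array(c['R']);t=np.array(c['t'])
    d=R.T@np.array([(uv[0]-c['cx'])/c['fx'],(uv[1]-c['cy'])/c['fy'],1]); o=-R.T@t
    return o+d*(z-o[2])/d[2]
def proj(c,X):
    p=np.array(c['R'])@np.array(X)+np.array(c['t']); return np.array([c['fx']*p[0]/p[2]+c['cx'],c['fy']*p[1]/p[2]+c['cy']])
E
python3 - <<'E'
from h import *
P=json.load(open('cam0.json'));T=P['top'];S=P['side']
def show(n,a,b):
    d=a-b; print(n,a.round(4),b.round(4),'len',np.linalg.norm(d).round(4),'ang',np.degrees(np.arctan2(d[1],d[0])).round(2)); return d
l=ray(T,(390.4,201),.013);k=ray(T,(416.4,251.8),.013); d=show('top barrel',l,k); print(k+d*80/128)
f=lambda x,y:(307+x/5,150+(y-300)/5)
l=ray(S,f(66,450),.013);k=ray(S,f(340,441),.013); d=show('side barrel',l,k); print(k+d*80/128)
g=lambda x,y:(163+(x-400)/3.3333,188+y/3.3333)
c=[ray(T,g(*q),.01) for q in [(472,60),(590,20),(664,243),(545,286)]]
d=show('jig',(c[0]+c[1])/2,(c[2]+c[3])/2); show('w',(c[0]+c[3])/2,(c[1]+c[2])/2)
print('origin',(c[2]+c[3])/2+d*98/164)
g=lambda x,y:(220+(x-400)/3.3333,250+(y-300)/3.3333)
c=[ray(S,g(*q),.01) for q in [(434,547),(458,425),(762,442),(761,566)]]
d=show('jig',(c[0]+c[1])/2,(c[2]+c[3])/2); show('w',(c[0]+c[3])/2,(c[1]+c[2])/2)
print('origin',(c[2]+c[3])/2+d*98/164)
for n,q in dict(syr1=(279,223),syr2=(338,242),vial=(255,163),reel=(188,151)).items(): print(n,ray(T,q,.01).round(3))
E
```

```text
top barrel [ 0.5701 -0.2866  0.013 ] [ 0.4558 -0.3391  0.013 ] len 0.1258 ang 24.67
[ 0.52722092 -0.3062401   0.013     ]
side barrel [ 0.57   -0.2836  0.013 ] [ 0.4547 -0.3378  0.013 ] len 0.1274 ang 25.2
[ 0.52675263 -0.303927    0.013     ]
jig [0.5831 0.1384 0.01  ] [0.4294 0.0896 0.01  ] len 0.1612 ang 17.61
w [0.4931 0.1547 0.01  ] [0.5195 0.0733 0.01  ] len 0.0856 ang 107.97
origin [0.52125159 0.11875183 0.01      ]
jig [0.5826 0.1429 0.01  ] [0.4277 0.0941 0.01  ] len 0.1624 ang 17.49
w [0.4921 0.1594 0.01  ] [0.5182 0.0775 0.01  ] len 0.086 ang 107.69
origin [0.52030308 0.12325482 0.01      ]
syr1 [ 0.527 -0.036  0.01 ]
syr2 [ 0.481 -0.167  0.01 ]
vial [0.665 0.016 0.01 ]
reel [0.697 0.171 0.01 ]
```

Both cameras agree within 5 mm: barrel at (0.527,-0.305) at 25°, jig at (0.521,0.121) at 17.6°. The drawer cabinet is close to where the gripper body goes, so I'll check its corner and move to above the barrel at the same time.

Run:
```python
import cv2, numpy as np
t=cv2.imread('pics/top0.png'); s=cv2.imread('pics/side0.png')
def c(im,x,y,w,h): return cv2.resize(im[y:y+h,x:x+w],(400,400),interpolation=cv2.INTER_CUBIC)
cv2.imwrite('pics/cab.png',np.hstack([c(t,380,190,100,100),c(s,320,80,120,120)]))
```

```text
(no output)
```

View pics/cab.png

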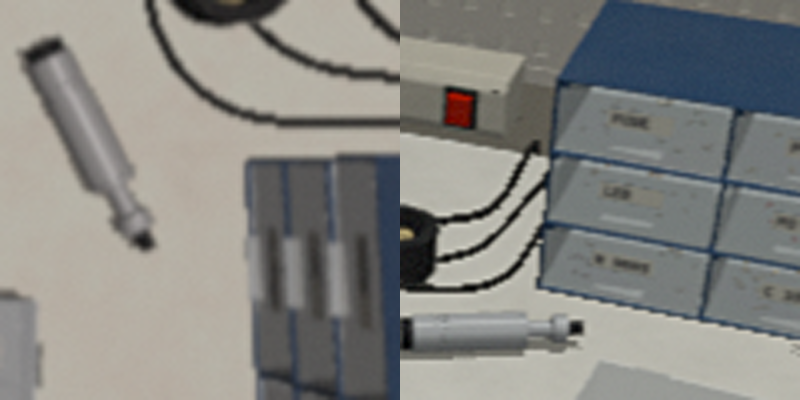

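{"api": "send_rows", "payload": {
  "increments": [
    [-0.02, -0.045, 0, 0.1, 1],
    [-0.02, -0.045, 0, 0.1, 1],
    [-0.02, -0.045, 0, 0.1, 1],
    [-0.01, -0.045, 0, 0.1, 1],
    [-0.01, -0.045, 0, 0.1, 1],
    [0, -0.045, 0, 0.1, 1]
  ]
}}

```text
t: 0.75
eef_pos: [0.0812, 0.2392, 0.2263]
eef_rot: [[-0.634, 0.773, -0.0], [0.773, 0.634, -0.001], [-0.0, -0.0, -1.0]]
wrist_force: [0.2, 0.2, 1.2]
grip_width: 0.996
gripper_force: 0.0
```

Cabinet's near bottom corner: top pixel (441.8,230), side pixel (362,166.4). I'll compute its clearance and a path that keeps within reach.

```bash
cat >> h.py <<'E'
from bench import manip
def plan(wps,ang=None,step=.045,yaw0=None):
    """print rows (dx,dy,dz,yaw) through world waypoints; ang=final tool-x heading deg"""
    s=manip.observe(); R=np.array(s['eef_rot']); p=np.array(s['eef_pos']); h=np.degrees(np.arctan2(R[1,0],R[0,0]))
    pts=[]
    for w in wps:
        w=np.array(w,float); n=max(1,int(np.ceil(np.linalg.norm(w-p)/step)))
        pts+=[(w-p)/n]*n; p=w
    tot=0 if ang is None else (ang-h+180)%360-180
    if yaw0: tot=yaw0
    n=max(len(pts),int(np.ceil(abs(tot)/7.5))); pts+=[np.zeros(3)]*(n-len(pts))
    out=[]
    for d in pts:
        a=np.radians(h); x=np.array([np.cos(a),np.sin(a)]); y=np.array([np.sin(a),-np.cos(a)])
        out.append([round(float(d[:2]@x),4),round(float(d[:2]@y),4),round(float(-d[2]),4),round(float(-np.radians(tot/n)),4),1]); h+=tot/n
    print(n,out)
E
python3 - <<'E'
from h import *
P=json.load(open('cam0.json'))
print('cab',ray(P['top'],(441.8,230),0),ray(P['side'],(362,166.4),0))
print('cab edge',ray(P['top'],(443,285),0))
s=manip.observe(); print(np.array(s['joints']).round(1))
plan([(.30,.22,.226),(.46,-.05,.226),(.505,-.305,.226)],25,yaw0=25-129.4)
E
```

```text
cab [ 0.50283946 -0.40165205  0.        ] [ 0.5007608  -0.39843467  0.        ]
cab edge [ 0.38041052 -0.39828813  0.        ]
[ 53.7 -11.3 121.5  -0.   69.8  14.3]
18 [[-0.0307, 0.0314, 0.0001, 0.1012, 1], [-0.0274, 0.0344, 0.0001, 0.1012, 1], [-0.0238, 0.037, 0.0001, 0.1012, 1], [-0.0199, 0.0392, 0.0001, 0.1012, 1], [-0.0159, 0.041, 0.0001, 0.1012, 1], [-0.042, 0.0156, -0.0, 0.1012, 1], [-0.0403, 0.0197, -0.0, 0.1012, 1], [-0.0381, 0.0237, -0.0, 0.1012, 1], [-0.0355, 0.0274, -0.0, 0.1012, 1], [-0.0325, 0.0309, -0.0, 0.1012, 1], [-0.0292, 0.034, -0.0, 0.1012, 1], [-0.0256, 0.0368, -0.0, 0.1012, 1], [-0.0329, 0.0279, -0.0, 0.1012, 1], [-0.0299, 0.0311, -0.0, 0.1012, 1], [-0.0266, 0.0339, -0.0, 0.1012, 1], [-0.0231, 0.0365, -0.0, 0.1012, 1], [-0.0193, 0.0386, -0.0, 0.1012, 1], [-0.0153, 0.0404, -0.0, 0.1012, 1]]
```

{"api": "send_rows", "payload": {
  "increments": [
    [-0.031, 0.031, 0, 0.101, 1],
    [-0.027, 0.034, 0, 0.101, 1],
    [-0.024, 0.037, 0, 0.101, 1],
    [-0.02, 0.039, 0, 0.101, 1],
    [-0.016, 0.041, 0, 0.101, 1],
    [-0.042, 0.016, 0, 0.101, 1],
    [-0.04, 0.02, 0, 0.101, 1],
    [-0.038, 0.024, 0, 0.101, 1],
    [-0.036, 0.027, 0, 0.101, 1],
    [-0.033, 0.031, 0, 0.101, 1],
    [-0.029, 0.034, 0, 0.101, 1],
    [-0.026, 0.037, 0, 0.101, 1],
    [-0.033, 0.028, 0, 0.101, 1],
    [-0.03, 0.031, 0, 0.101, 1],
    [-0.027, 0.034, 0, 0.101, 1],
    [-0.023, 0.037, 0, 0.101, 1],
    [-0.019, 0.039, 0, 0.101, 1],
    [-0.015, 0.04, 0, 0.101, 1],
    [0, 0, 0, 0, 1],
    [0, 0, 0, 0, 1]
  ]
}}

```text
t: 2.75
eef_pos: [0.5107, -0.3021, 0.2257]
eef_rot: [[0.903, 0.43, -0.001], [0.43, -0.903, 0.002], [-0.001, -0.002, -1.0]]
wrist_force: [-0.3, 0.3, 1.1]
grip_width: 0.999
gripper_force: 0.0
```

Run:
```python
from h import *
import cv2
c=manip.camera_params('wrist'); c={k:np.array(v).tolist() for k,v in c.items()}; json.dump(c,open('camw1.json','w'))
cv2.imwrite('pics/w1.png',manip.grab_frame('wrist')[:,:,::-1])
s=manip.observe(); print(np.array(s['joints']).round(1),s['wrist_force'],np.degrees(np.arctan2(s['eef_rot'][1][0],s['eef_rot'][0][0])))
for n,X in dict(lens=(.570,-.285,.013),stub=(.455,-.338,.013)).items(): print(n,proj(c,X))
```

```text
[-37.9  26.9  76.    0.   77.2  26.5] [0.11253051 0.23979165 0.30539519] 25.571974214908284
lens [279.95399358 135.79668681]
stub [277.96132488 234.55484795]
```

View pics/w1.png

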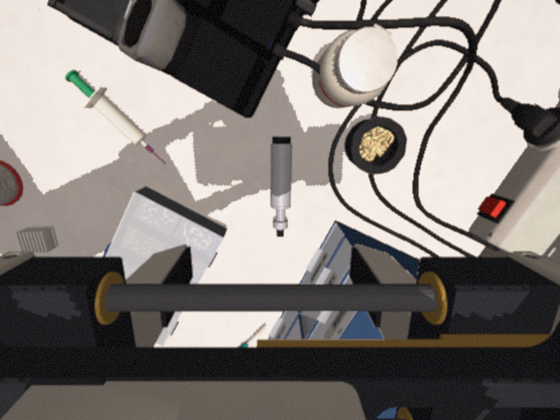

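Wrist view: lens end at (282,137), stub end at (280,236), nearly aligned with the tool and close to prediction.

Run:
```python
from h import *
c=json.load(open('camw1.json'))
l=ray(c,(282,137),.014);k=ray(c,(280,236),.013);d=l-k
a=np.degrees(np.arctan2(d[1],d[0]));o=k+d*80/128
print(l,k,np.linalg.norm(d),a,o)
print('pot',ray(c,(376,145),.04),'bottle',ray(c,(360,60),.1))
plan([(o[0],o[1],.06)],a)
```

```text
[ 0.56981844 -0.28778367  0.014     ] [ 0.45432112 -0.34132663  0.013     ] 0.1273085983534132 24.871787680151513 [ 0.52650694 -0.30786228  0.013625  ]
pot [ 0.60790428 -0.38554364  0.04      ] bottle [ 0.65823467 -0.31562225  0.1       ]
4 [[0.0028, 0.0032, 0.0415, 0.0031, 1], [0.0028, 0.0032, 0.0415, 0.0031, 1], [0.0028, 0.0032, 0.0415, 0.0031, 1], [0.0028, 0.0032, 0.0415, 0.0031, 1]]
```

{"api": "send_rows", "payload": {
  "increments": [
    [0.003, 0.003, 0.04, 0.003, 1],
    [0.003, 0.003, 0.04, 0.003, 1],
    [0.003, 0.003, 0.04, 0.003, 1],
    [0.003, 0.003, 0.04, 0.003, 1],
    [0, 0, 0.03, 0, 1],
    [0, 0, 0.015, 0, 1],
    [0, 0, 0.01, 0, 1],
    [0, 0, 0.005, 0, 1],
    [0, 0, 0, 0, 1]
  ],
  "squeeze": 20
}}

```text
t: 3.7
eef_pos: [0.5276, -0.3074, 0.0074]
eef_rot: [[0.907, 0.421, 0.001], [0.421, -0.907, -0.001], [0.001, 0.001, -1.0]]
wrist_force: [0.1, 1.1, -0.2]
grip_width: 1.004
gripper_force: 0.0
```

{"api": "send_rows", "payload": {
  "increments": [
    [0, 0, 0.002, 0, 1],
    [0, 0, 0, 0, 0.5],
    [0, 0, 0, 0, 0.4],
    [0, 0, 0, 0, 0.3],
    [0, 0, 0, 0, 0.2],
    [0, 0, 0, 0, 0],
    [0, 0, 0, 0, 0],
    [0, 0, 0, 0, 0],
    [0, 0, 0, 0, 0],
    [0, 0, 0, 0, 0]
  ],
  "squeeze": 20
}}

```text
t: 4.7
eef_pos: [0.5271, -0.3074, 0.0047]
eef_rot: [[0.907, 0.42, 0.0], [0.42, -0.907, 0.0], [0.0, -0.0, -1.0]]
wrist_force: [-0.1, 0.9, -0.6]
grip_width: 0.278
gripper_force: 20.0
```

Grip holds at 25.6 mm, matching the 26 mm tube. Lifting and carrying round to the jig with the path bowed inward.

Run:
```python
from h import *
plan([(.527,-.307,.05),(.52,-.30,.20),(.44,-.20,.20),(.44,0,.20),(.521,.121,.16)],17.6)
```

```text
18 [[0.0, -0.0002, -0.0227, 0.007, 1], [0.0, -0.0002, -0.0227, 0.007, 1], [-0.0009, -0.0023, -0.0375, 0.007, 1], [-0.0009, -0.0023, -0.0375, 0.007, 1], [-0.0009, -0.0023, -0.0375, 0.007, 1], [-0.0009, -0.0023, -0.0375, 0.007, 1], [-0.0119, -0.041, -0.0, 0.007, 1], [-0.0122, -0.0409, -0.0, 0.007, 1], [-0.0125, -0.0408, -0.0, 0.007, 1], [0.0145, -0.0373, -0.0, 0.007, 1], [0.0142, -0.0374, -0.0, 0.007, 1], [0.014, -0.0375, -0.0, 0.007, 1], [0.0137, -0.0376, -0.0, 0.007, 1], [0.0134, -0.0377, -0.0, 0.007, 1], [0.0291, -0.0219, 0.01, 0.007, 1], [0.0289, -0.0221, 0.01, 0.007, 1], [0.0288, -0.0223, 0.01, 0.007, 1], [0.0286, -0.0225, 0.01, 0.007, 1]]
```

{"api": "send_rows", "payload": {
  "increments": [
    [0, 0, -0.015, 0.007, 0],
    [0, 0, -0.03, 0.007, 0],
    [-0.001, -0.002, -0.0375, 0.007, 0],
    [-0.001, -0.002, -0.0375, 0.007, 0],
    [-0.001, -0.002, -0.0375, 0.007, 0],
    [-0.001, -0.002, -0.0375, 0.007, 0],
    [-0.012, -0.041, 0, 0.007, 0],
    [-0.012, -0.041, 0, 0.007, 0],
    [-0.0125, -0.041, 0, 0.007, 0],
    [0.0145, -0.037, 0, 0.007, 0],
    [0.014, -0.0375, 0, 0.007, 0],
    [0.014, -0.0375, 0, 0.007, 0],
    [0.0135, -0.0375, 0, 0.007, 0],
    [0.0135, -0.038, 0, 0.007, 0],
    [0.029, -0.022, 0.01, 0.007, 0],
    [0.029, -0.022, 0.01, 0.007, 0],
    [0.029, -0.022, 0.01, 0.007, 0],
    [0.0285, -0.0225, 0.01, 0.007, 0],
    [0, 0, 0, 0, 0],
    [0, 0, 0, 0, 0]
  ],
  "squeeze": 40
}}

```text
t: 6.7
eef_pos: [0.5208, 0.1199, 0.16]
eef_rot: [[0.953, 0.304, -0.001], [0.304, -0.953, -0.0], [-0.001, 0.0, -1.0]]
wrist_force: [0.1, 0.3, -0.9]
grip_width: 0.272
gripper_force: 40.0
```

Run:
```python
from h import *
import cv2
s=manip.observe(); print(s['t'],s['eef_pos'].round(4),np.degrees(np.arctan2(s['eef_rot'][1][0],s['eef_rot'][0][0])),s['wrist_force'].round(2),s['wrist_torque'].round(3),s['grip_width'],np.array(s['joints']).round(1))
W={}
im={}
for n in ['wrist','top','side']:
    W[n]={k:np.array(v).tolist() for k,v in manip.camera_params(n).items()}; im[n]=manip.grab_frame(n)[:,:,::-1]; cv2.imwrite(f'pics/{n}2.png',im[n])
json.dump(W,open('cam2.json','w'))
c=W['wrist']
print('lens',proj(c,s['eef_pos']+.048*s['eef_rot'][:,0]))
r=lambda i,x,y,w,h,W,H:cv2.resize(i[y:y+h,x:x+w],(W,H),interpolation=cv2.INTER_CUBIC)
cv2.imwrite('pics/c2.png',np.hstack([im['wrist'][:, :],np.vstack([r(im['side'],200,200,160,140,240,210),r(im['top'],150,160,160,140,240,210)])]))
```

```text
6.7 [0.5208 0.1199 0.16  ] 17.72331551358844 [ 0.14  0.32 -0.85] [-0.072  0.203  0.024] 0.2718830354412656 [ 4.8 24.2 91.6 -0.  64.3 77. ]
lens [271.86368753 177.31936201]
```

View pics/c2.png

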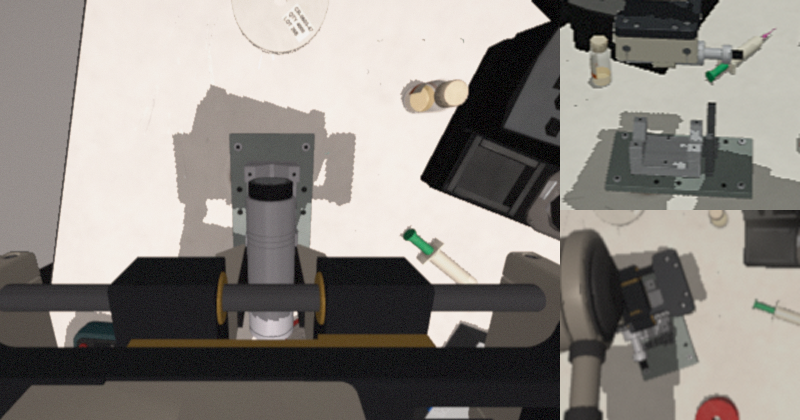

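Run:
```python
import cv2, numpy as np
w=cv2.imread('pics/wrist2.png'); s=cv2.imread('pics/side2.png')
r=lambda i,x,y,w,h,f:cv2.resize(i[y:y+h,x:x+w],None,fx=f,fy=f,interpolation=cv2.INTER_CUBIC)
a=r(w,222,122,100,150,4); b=r(s,230,215,100,150,4)
cv2.imwrite('pics/c3.png',np.hstack([a,b]))
```

```text
(no output)
```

View pics/c3.png

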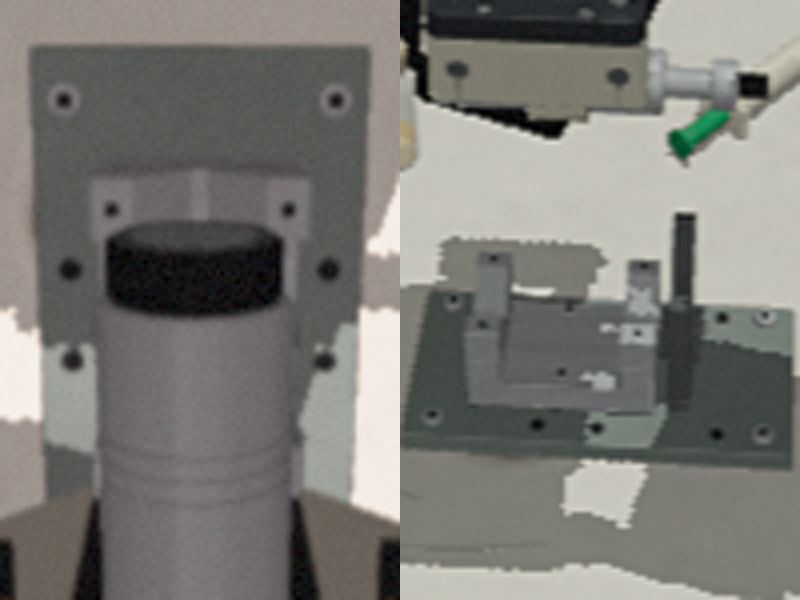

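Wrist crop: plate corners at (30,46) and (370,46), V valley at x≈200, lens-face centre at (195,236). Side crop: neck centre at (688,82), jaw top at (684,214).

Run:
```python
from h import *
W=json.load(open('cam2.json'));c=W['wrist'];S=W['side']
tcp=np.array([.5208,.1199,.16]);a=np.radians(17.72)
x=np.array([np.cos(a),np.sin(a)]);y=np.array([-np.sin(a),np.cos(a)])   # y left
tl=lambda X:(round(1e3*(X[:2]-tcp[:2])@x,1),round(1e3*(X[:2]-tcp[:2])@y,1))
w=lambda u,v:(222+u/4,122+v/4); s=lambda u,v:(230+(u-400)/4,215+v/4)
print('lens',tl(ray(c,w(195,236),.168)),'tube end',tl(ray(c,w(197,300),.168)),'tube mid edges',tl(ray(c,w(103,560),.168)),tl(ray(c,w(290,560),.168)))
for q in [(30,46),(370,46),(45,500),(352,500)]: print('plate',tl(ray(c,w(*q),.01)))
print('screws',tl(ray(c,w(64,100),.01)),tl(ray(c,w(336,100),.01)))
print('land far edge tops z.053',tl(ray(c,w(90,178),.053)),tl(ray(c,w(312,178),.053)),'valley',[tl(ray(c,w(200,168),z)) for z in(.03,.038)])
print('side neck ends',tl(ray(S,s(664,82),.168)),tl(ray(S,s(712,82),.168)),'stub',tl(ray(S,s(768,85),.168)))
print('jaw top',tl(ray(S,s(684,214),.085)))
pc=[ray(S,s(*q),.01) for q in [(432,292),(792,309),(792,468)]]; print('side plate',[tl(p) for p in pc])
```

```text
lens (np.float64(47.5), np.float64(0.6)) tube end (np.float64(39.2), np.float64(0.4)) tube mid edges (np.float64(2.6), np.float64(13.2)) (np.float64(2.6), np.float64(-12.3))
plate (np.float64(65.6), np.float64(41.4))
plate (np.float64(65.5), np.float64(-43.1))
plate (np.float64(-56.5), np.float64(42.2))
plate (np.float64(-56.7), np.float64(-43.1))
screws (np.float64(52.4), np.float64(33.4)) (np.float64(52.3), np.float64(-35.1))
land far edge tops z.053 (np.float64(38.8), np.float64(23.6)) (np.float64(38.7), np.float64(-25.3)) valley [(np.float64(37.9), np.float64(-0.8)), (np.float64(39.0), np.float64(-0.7))]
side neck ends (np.float64(-38.8), np.float64(0.6)) (np.float64(-57.2), np.float64(-0.7)) stub (np.float64(-78.7), np.float64(-0.5))
jaw top (np.float64(-47.4), np.float64(-16.1))
side plate [(np.float64(64.7), np.float64(-38.9)), (np.float64(-95.6), np.float64(-39.9)), (np.float64(-95.9), np.float64(51.3))]
```

Axially aligned within 0.5 mm; laterally the jig's centreline lies about 1 mm toward tool +y. Expected seated TCP z is about 0.0477. Shifting and descending to just above the jaw.

{"api": "send_rows", "payload": {
  "increments": [
    [0, 0.001, 0.02, 0, 0],
    [0, 0, 0.03, 0, 0],
    [0, 0, 0.02, 0, 0],
    [0, 0, 0.01, 0, 0],
    [0, 0, 0.003, 0, 0],
    [0, 0, 0, 0, 0],
    [0, 0, 0, 0, 0]
  ],
  "squeeze": 50
}}

```text
t: 7.55
eef_pos: [0.5221, 0.1184, 0.0779]
eef_rot: [[0.953, 0.303, 0.002], [0.303, -0.953, 0.0], [0.002, 0.0, -1.0]]
wrist_force: [-0.4, -1.1, -1.3]
grip_width: 0.272
gripper_force: 50.0
```

{"api": "send_rows", "payload": {
  "increments": [
    [0, 0, 0.004, 0, 0],
    [0, 0, 0.004, 0, 0],
    [0, 0, 0.003, 0, 0],
    [0, 0, 0.003, 0, 0],
    [0, 0, 0, 0, 0]
  ]
}}

```text
t: 8.05
eef_pos: [0.5212, 0.1187, 0.0624]
eef_rot: [[0.953, 0.303, -0.0], [0.303, -0.953, 0.0], [-0.0, -0.0, -1.0]]
wrist_force: [-0.7, 1.6, 1.4]
grip_width: 0.271
gripper_force: 50.0
```

Run:
```python
from h import *
import cv2
s=manip.observe(); print(s['t'],s['eef_pos'].round(4),s['wrist_force'].round(2),s['wrist_torque'].round(3))
w=manip.grab_frame('wrist')[:,:,::-1]; sd=manip.grab_frame('side')[:,:,::-1]
json.dump({k:np.array(v).tolist() for k,v in manip.camera_params('wrist').items()},open('cam4.json','w'))
r=lambda i,x,y,w,h,f:cv2.resize(i[y:y+h,x:x+w],None,fx=f,fy=f,interpolation=cv2.INTER_CUBIC)
cv2.imwrite('pics/c4.png',np.hstack([r(w,222,122,100,150,4),r(sd,230,215,100,150,4)]))
```

```text
8.05 [0.5212 0.1187 0.0624] [-0.7   1.58  1.45] [ 0.22   0.322 -0.079]
```

View pics/c4.png

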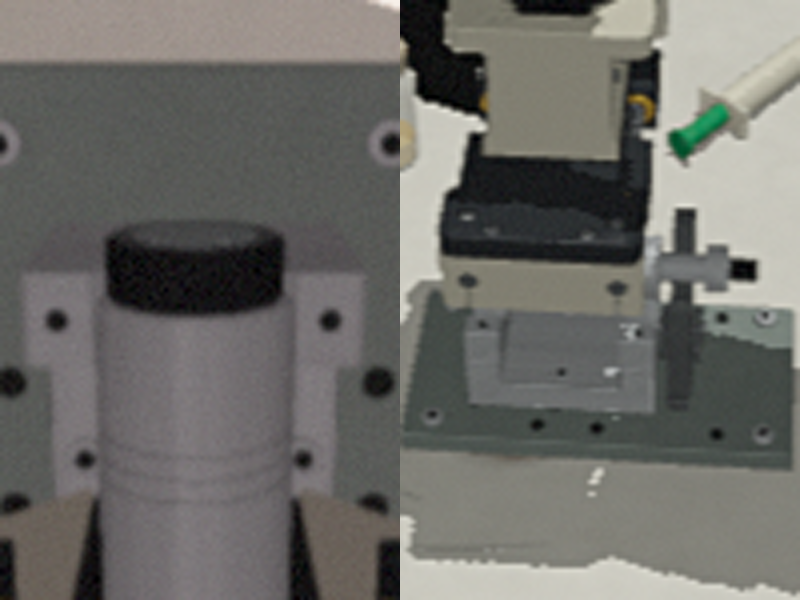

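The barrel is centred between the land screws (57/330 at row 320, against barrel centre 195). The neck (663–708) straddles the clip (673–695). Pushing on down.

{"api": "send_rows", "payload": {
  "increments": [
    [0, 0, 0.003, 0, 0],
    [0, 0, 0.003, 0, 0],
    [0, 0, 0.003, 0, 0],
    [0, 0, 0.003, 0, 0],
    [0, 0, 0, 0, 0]
  ]
}}

```text
t: 8.65
eef_pos: [0.5211, 0.1182, 0.0501]
eef_rot: [[0.953, 0.303, -0.001], [0.303, -0.953, -0.0], [-0.001, 0.0, -1.0]]
wrist_force: [-0.2, -0.5, -0.4]
grip_width: 0.271
gripper_force: 50.0
```

{"api": "send_rows", "payload": {
  "increments": [
    [0, 0, 0.001, 0, 0],
    [0, 0, 0.001, 0, 0],
    [0, 0, 0, 0, 0],
    [0, 0, 0, 0, 0]
  ]
}}

```text
t: 9.05
eef_pos: [0.5215, 0.1184, 0.0488]
eef_rot: [[0.953, 0.303, 0.0], [0.303, -0.953, 0.0], [0.0, 0.0, -1.0]]
wrist_force: [-0.5, -0.0, -0.2]
grip_width: 0.268
gripper_force: 50.0
```

{"api": "send_rows", "payload": {
  "increments": [
    [0, 0, 0.001, 0, 0],
    [0, 0, 0, 0, 0],
    [0, 0, 0, 0, 0]
  ]
}}

```text
t: 9.35
eef_pos: [0.5216, 0.1187, 0.048]
eef_rot: [[0.953, 0.303, 0.001], [0.303, -0.953, 0.0], [0.001, -0.0, -1.0]]
wrist_force: [-0.3, 1.4, 2.3]
grip_width: 0.275
gripper_force: 50.0
```

{"api": "send_rows", "payload": {
  "increments": [
    [0, 0, 0.0005, 0, 0],
    [0, 0, 0, 0, 0],
    [0, 0, 0, 0, 0]
  ]
}}

```text
t: 9.65
eef_pos: [0.5216, 0.1188, 0.0479]
eef_rot: [[0.953, 0.303, 0.001], [0.303, -0.953, 0.001], [0.001, -0.0, -1.0]]
wrist_force: [-1.7, 2.4, 5.9]
grip_width: 0.271
gripper_force: 50.0
```

Seated and loaded, with the right face taking slightly more. I'll shift 0.3 mm toward +y and press a little more.

{"api": "send_rows", "payload": {
  "increments": [
    [0, -0.0003, 0.0004, 0, 0],
    [0, 0, 0, 0, 0],
    [0, 0, 0, 0, 0],
    [0, 0, 0, 0, 0],
    [0, 0, 0, 0, 0]
  ]
}}

```text
t: 10.15
eef_pos: [0.5215, 0.1191, 0.0476]
eef_rot: [[0.953, 0.303, 0.001], [0.303, -0.953, 0.0], [0.001, -0.0, -1.0]]
wrist_force: [-2.0, 2.1, 7.7]
grip_width: 0.266
gripper_force: 50.0
```

Run:
```python
from h import *
import cv2
F=[]
for i in range(12):
    im=manip.grab_frame('side'); s=manip.observe(); F.append(np.r_[s['wrist_force'],s['wrist_torque']])
F=np.array(F); print(F.mean(0).round(2),F.std(0).round(2),s['eef_pos'].round(4),s['t'],'lat',F.mean(0)[:2]@[-.303,.953])
w=manip.grab_frame('wrist')[:,:,::-1]
r=lambda i,x,y,w,h,f:cv2.resize(i[y:y+h,x:x+w],None,fx=f,fy=f,interpolation=cv2.INTER_CUBIC)
cv2.imwrite('pics/c5.png',np.hstack([r(w,222,122,100,150,4),r(im[:,:,::-1],270,255,50,75,8)]))
```

```text
[-2.03  2.04  7.7   0.24  0.54 -0.06] [0.58 0.5  0.44 0.02 0.03 0.03] [0.5216 0.1191 0.0476] 10.75 lat 2.5624583305764785
```

View pics/c5.png

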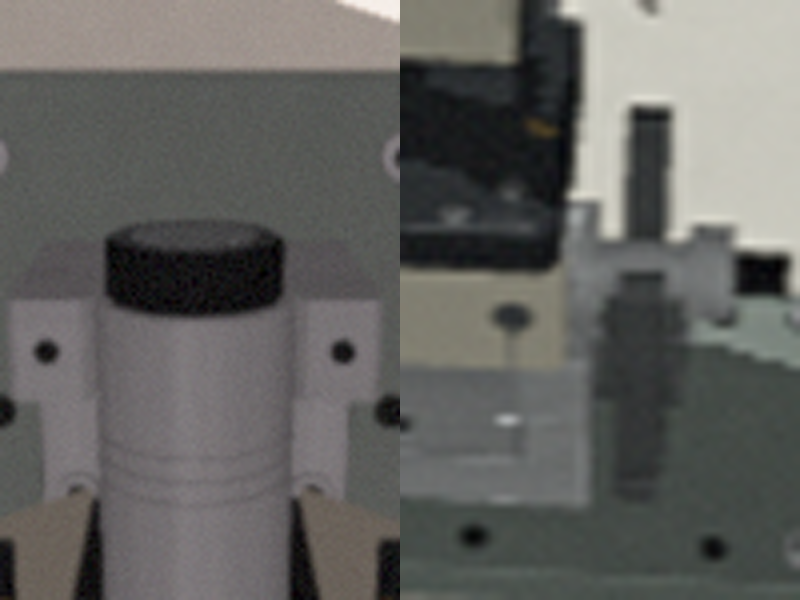

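The neck lies behind the prong with the jaw post upright, and the tube is on the lands between the screws. One small trim to balance the faces and reach about 10 N.

{"api": "send_rows", "payload": {
  "increments": [
    [0.0002, -0.0004, 0.0002, 0, 0],
    [0, 0, 0, 0, 0],
    [0, 0, 0, 0, 0],
    [0, 0, 0, 0, 0],
    [0, 0, 0, 0, 0],
    [0, 0, 0, 0, 0]
  ]
}}

```text
t: 11.4
eef_pos: [0.5215, 0.1191, 0.0475]
eef_rot: [[0.953, 0.303, 0.001], [0.303, -0.953, -0.0], [0.001, 0.0, -1.0]]
wrist_force: [-2.7, 0.1, 9.3]
grip_width: 0.264
gripper_force: 50.0
```

Run:
```python
from h import *
F=[]
for i in range(12):
    manip.grab_frame('side'); s=manip.observe(); F.append(np.r_[s['wrist_force'],s['wrist_torque']])
F=np.array(F); print(F.mean(0).round(2),F.std(0).round(2),s['eef_pos'].round(4),s['t'],'lat',F.mean(0)[:2]@[-.303,.953],s['gripper_force'])
```

```text
[-2.8   0.19  8.74 -0.08  0.62 -0.1 ] [0.46 0.41 0.4  0.03 0.03 0.03] [0.5215 0.1192 0.0475] 12.0 lat 1.0346942822780658 49.995213747024536
```

The push is about 9–10 N and the two faces are nearly balanced. The jaw top sits at side pixel (301,268.5), the same as when shut at the start. Handing in.

```bash
python3 -c "
from bench import manip
print(manip.finish_job())"
```

```text
the job is handed in; nothing more can be done
None
```

The barrel is seated in the V with the jaw shut over its neck and is held pressed down at about 9–10 N; the job is handed in at about 12 s, but no verdict came back.

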